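# Take the drip can off its safety hook for refilling

### The arm

A 7-joint arm with a two-finger parallel gripper is mounted at the origin on the work surface. World frame = base frame: x ahead of the robot, y to its left, z up, the work surface at z = 0. Lengths are in m, angles in degrees, forces in N, time in s.
With the tool pointing down it reaches from about 0.4 to 0.85 m from the base axis. Payload 4.4 kg.
Tool frame: the origin (TCP) lies at the centre of the arm's flange, where the gripper is bolted on; the fingertips stand 199 mm ahead of it and the grasp point (between the pads) lies 180 mm ahead of it; x points along the fingers, y is the direction in which the jaws open and shut, and the axes are right-handed (so a half turn about x gives the same grasp; the last joint's range is limited). The gripper opens to 94 mm and grips with 3 to 60 N. Pads are 16 mm wide; open, the fingers measure 119 mm over their backs; the gripper's body (75 mm by 177 mm) begins 78 mm behind the grasp point.
Start: joints at [68.824, 36.005, 2.206, 86.941, -1.547, 57.084, -1.146], TCP at [0.194, -0.62, 0.405] pointing down, gripper open.
Joint ranges: [-175.42, 175.42], [-21.48, 121.26], [-71.46, 75.88], [10.55, 141.38], [-63.04, 243.04], [13.31, 113.54], [-168.57, 168.57]. Speed limits (degrees/s): [147.25, 147.25, 180, 180, 180, 180, 180].

### API

Orientations are given as a 3x3 rotation matrix whose columns are the frame's x, y, z axes.
In Python, from cell import sense, grab_frame, camera_model, job gives the robot as it stands.
- The arm moves only by the shell command python3 -m handwheel 'ROWS' [FORCE]. ROWS is JSON, one flat list of numbers, 7 for each row, row after row: the gripper command: -1 is shut, 1 is fully open, values between are in proportion, then the shift along the tool's x, y, z in mm, then the turn, a rotation vector about the tool's x, y, z in rad. In form: [gripper, dx, dy, dz, rx, ry, rz, gripper, dx, dy, dz, rx, ry, rz, ...]. A call has 1 to 10 rows; each row shifts and turns the commanded pose from where the row before left it, along the tool's axes as they then stand; what a row does not reach is not made up. A row lasts 1/10 s, in which the tool goes at most 50 mm and 8.59 degrees, less where a joint would pass 70% of its speed; a pose out of reach is approached as far as the arm can. A call is refused whole if a number of a shift passes 50 or a number of a turn 0.15, either way. A call with a gripper value outside its range is refused whole. The fingers move at their own pace and stop on an object; FORCE is the grip in N (left out, the last holds). Time passes only in rows, so rows that do not move let the fingers close. It gives the time, the measured TCP pose, the force and the opening at its end, in the units of the state.
- sense(): the state, without advancing time (a new reading comes with each control period).
- grab_frame(name): name is "scene" or "top" or "wrist"; returns the picture (420x560x3 uint8, blue, green, red); there is no depth.
- camera_model(name): a dict with "vertical_fov" (degrees; the focal length in pixels is half the picture's height over the tangent of half this angle, whatever the lens; pixels are square), "cx", "cy" (the principal point, pixels), "pose" (4x4, takes a point from camera to world coordinates). Camera axes: x right, y down, z forward; pixel columns grow to the right and rows downward; lengths in m; the calibration is good to about 2 mm. The wrist camera is an equidistant fisheye: a pixel r from the principal point sees the ray r / f radians off the axis. A picture is of the moment at which its call begins: read the wrist's pose just before it. camera_model takes no time and is no camera call; for the wrist camera it gives the pose at the moment of the call.
- job.finish_job(): hands the job in, once; it reports no verdict.
The state is a dict: "clock": time; "joint_pos": joint angles; "dq": joint speeds; "joint_torque": joint torques, N m; "tcp_pos": TCP position; "tool_rot": TCP orientation; "ft_force": force on the tool from outside, world axes, zero at the start; "torque": the same for the moment, N m; "width": finger opening in m.
Only numpy, scipy, OpenCV 4.12 (cv2) and the standard library are available. Lean on these libraries where they do the work, as an engineer would, in place of code of your own. Each camera call takes 0.05 s, during which the arm holds its last target. There are 200 camera calls.

### The job

The drip can over the grinding wheel is empty: take it off its safety hook and stand it upright in the white enamel tray, ready to be refilled, then let go. Its handle rod is trapped under the hook's lip by the red sprung keeper, so take the can's weight, press the keeper back with the rod as far as it needs to go, and only then lift the rod out past the lip; do not force the hook. Keep the can upright, set it down gently and leave everything else on the bench where it is.

Things in the scene. Friction and masses are not known exactly. Their poses are not given: they have to be found in the camera images.
- can_rod (a point): Middle of the steel cross rod of the copper drip can, 134 mm above the can's flat underside. The rod is 8 mm thick and level, along this point's y axis; z is up. At the start it lies on the floor of the hook.
- can_grip (a point): Grip point 3 mm below the rod, midway between the can's two upright flat steel straps (each 14 mm wide in x, 3 mm thick in y; 56 mm over their outsides along y, 50 mm between). The straps stand free from 62 mm below the rod to 6 mm above it, so a gripper from above can close on both along y, straddling the hook.
- can: The closed copper drip can, 50 mm across and 72 mm tall without its handle, 0.2 to 0.45 kg; origin at the centre of its underside, z up, y along the rod. A brass tap reaches 40 mm from its axis towards -x near the foot.
- lathe: Small grinding lathe, fixed: blue splash pan 250 x 170 mm, stone wheel 110 mm across (top 127 mm up), green headstock and dark belt guard on its +y side. Origin on the bench under wheel and can; x points from the hook's nose to the upright post 102 mm behind, which carries the hook. Over 20 N against nose, lip or bowl spoils the hook.
- hook_floor (a point): Where the rod lies at the start, 274 mm above the bench, axes as the lathe. The yellow flat-bar hook (10 mm thick in y) comes from the post along -x; its 30 mm long bowl ends in an upturned nose in front (-x) of the rod, with a lip reaching back over it: lip underside 4 mm above the rod's upper side, nose and lip top 10 mm above it. Hook floor 9 mm thick.
- hook_throat (a point): Point 14 mm above the rod's place and 13 mm behind it (+x): about where the rod comes out, between lip and keeper. Way out: rod pushed back +x, up past the lip to 20 to 40 mm above where it lay (the can's top stays under the hook's floor), then drawn off to -x over the nose. Highest part of the hook: 32 mm above the rod's place.
- keeper_hinge (a point): About where the red sprung keeper is hinged, 27 mm behind (+x) and 26 mm above the rod's place. A fork 18 mm wide in y, straddling the hook and hanging down and forward behind the rod; it swings back (+x) only. It yields at 2 N, and resists with about 5 N when the rod clears the lip; 1 to 2 mm farther, at 6 N, the rod meets the rigid back of the bowl.
- post_top (a point): Top of the post's clamp block, 102 mm behind the rod's place. The hook's tail is clamped here by hand, up to 7 mm nearer or farther, which is not measured: from where it lies the rod must be pushed back somewhere between 6 and 19 mm to clear the lip (7 to 20 mm to the back of the bowl), to be found by feel.
- tray_floor (a point): Centre of the flat floor (4 mm above the bench) of the white round enamel tray, fixed; floor about 120 mm across, rim 12 mm high.
- tumbler: Glass tumbler, 68 mm across, 85 mm tall, standing by the tray; origin under its centre. Leave alone.
- brush: Brush lying by the tray, 160 mm long. Leave alone.
- stone: Spare reddish stone wheel, 96 mm across, 22 mm thick, lying flat. Leave alone.
- grit: Amber jar of grit, 56 mm across, 75 mm tall. Leave alone.
- spanner: Spanner, 170 mm long, lying flat. Leave alone.
- oil: White bottle with a red cap, 52 mm across, 150 mm tall. Leave alone.
- corkwheel: Cork polishing wheel, 90 mm across, 25 mm thick, lying flat. Leave alone.
Not all that is in view belongs to the job. Leave any blue look-alike of the can alone. What is shaped like the part that bears tray_floor but pink is not meant.

How it is judged (in metres and radians):
On the way:
1. the can is off the hook: its rod drawn clear in front of the nose, the can upright and off the bench (horizontal distance between can_rod and lathe above 0.06 m and height (world z) of can above 0.03 m and angle between can's own z axis and vertical below 0.35 rad), for 0.1 s.
At the end, for the whole second after the job is handed in: the can stands released and at rest on the tray's floor, upright within 3.5 degrees, wholly inside the rim (its axis within 34 mm of the tray's centre) (horizontal distance between can and tray_floor below 0.034 m and height (world z) of can below 0.009 m and angle between can's own z axis and vertical below 0.06 rad and linear speed of can below 0.02 m/s); the robot touches nothing.
It fails at once if the hook is forced: over 20 N between can and hook once the rod has been pushed or raised 3 mm from where it lay (contact force between can and lathe above 20 N and (horizontal distance between can_rod and lathe above 0.003 m or height (world z) of can_rod above 0.277 m)).
It fails at once if the can is tipped by more than 35 degrees (angle between can's own z axis and vertical above 0.61 rad).
It fails at once if the can is dropped or banged down, over 80 N on the bench or the tray (contact force between can and tray above 80 N or contact force between can and table above 80 N).
It fails at once if a bystander is moved by more than 20 mm (distance of any of tumbler, brush, stone, grit, spanner, oil, corkwheel from where it was at the start of the episode above 0.02 m).
It also fails if it takes over 45 s, if anything falls off the work surface, if the arm or the gripper's body presses on something with over 40 N, if the wrist force passes 120 N, or if a joint passes its speed limit or range.

## Working session

There is one attempt and no reset: what is moved stays moved. The work goes in short steps, Python scripts to look and compute and a shell command to move; the robot and the scene stay as the last step left them, time stands still between calls to the robot, and variables do not carry over. Pictures are saved under pics/ and viewed, about 8 in all and at most 12, crops included, and the job is handed in when it is done.

```bash
mkdir -p pics; ls
python3 - <<'E'
from cell import *
import cv2,numpy as np
s=sense();print(s['clock'],s['tcp_pos'],s['tool_rot'],s['ft_force'],s['width'])
for n in("scene","top","wrist"):
    c=camera_model(n);print(n,c['vertical_fov'],c['cx'],c['cy'],np.round(c['pose'],3).tolist())
    cv2.imwrite(f'pics/{n}0.png',grab_frame(n))
E
```

```text
pics
0.0 [ 0.19438543 -0.61995927  0.40378545] [[-5.89937285e-04  2.99155396e-01 -9.54204224e-01]
 [ 1.72820883e-03 -9.54202660e-01 -2.99155974e-01]
 [-9.99998333e-01 -1.82554743e-03  4.59167285e-05]] [ 0.80606728  0.44238723 -0.10740603] 0.09411676121680067
scene 42.41405024547929 278.6259843377813 211.036632618667 [[0.494, 0.506, -0.707, 1.753], [0.869, -0.29, 0.401, -0.678], [-0.002, -0.813, -0.583, 1.197], [0.0, 0.0, 0.0, 1.0]]
top 45.60555542365316 273.6422509531052 209.77817031906642 [[-0.015, -0.998, 0.066, 0.488], [-1.0, 0.015, -0.001, 0.001], [-0.0, -0.066, -0.998, 1.544], [0.0, 0.0, 0.0, 1.0]]
wrist 65.70646984690485 274.52646592281104 205.22260438919378 [[0.299, -0.929, -0.219, 0.257], [-0.954, -0.291, -0.067, -0.6], [-0.001, 0.23, -0.973, 0.383], [0.0, 0.0, 0.0, 1.0]]
```

View pics/scene0.png

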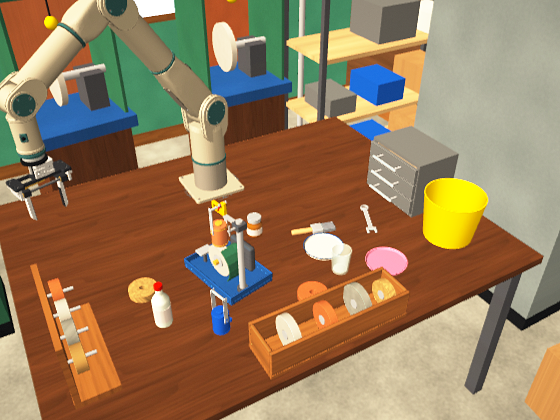

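View pics/top0.png

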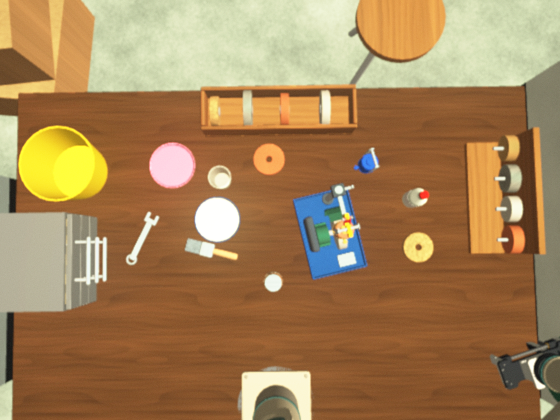

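The scene view shows the lathe with post near (240,250) and the yellow hook near (218,210). In the top view the lathe is at (335,232), the post head at (340,190) and the white tray at (217,219). The pink tray at (172,165) is the decoy. I'll zoom in on the lathe.

Run:
```python
import cv2,numpy as np
t=cv2.imread('pics/top0.png')[170:290,280:380]; s=cv2.imread('pics/scene0.png')[190:310,175:285]
a=cv2.resize(t,(400,480),interpolation=cv2.INTER_CUBIC)
b=cv2.resize(s,(400,int(120*400/110)),interpolation=cv2.INTER_CUBIC)
b=cv2.copyMakeBorder(b,0,480-b.shape[0],0,0,cv2.BORDER_CONSTANT)
cv2.imwrite('pics/z0.png',np.hstack([a,b]))
```

```text
(no output)
```

View pics/z0.png

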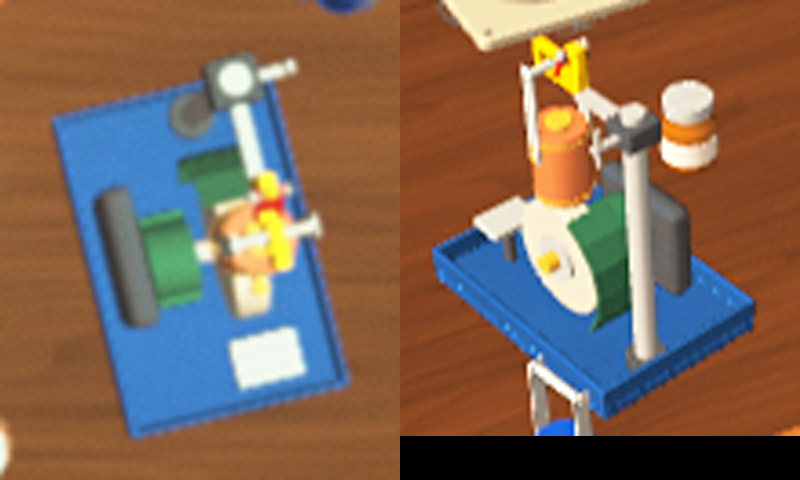

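```bash
cat > h.py <<'E'
import cv2,numpy as np
from cell import *
def ray(n,u,v,c=None):
    c=c or camera_model(n);f=210/np.tan(np.radians(c['vertical_fov']/2));P=np.array(c['pose'])
    x,y=u-c['cx'],v-c['cy']
    if n=='wrist':
        r=np.hypot(x,y)+1e-9;t=r/f;d=np.array([x/r*np.sin(t),y/r*np.sin(t),np.cos(t)])
    else: d=np.array([x/f,y/f,1])
    d=P[:3,:3]@d;return P[:3,3],d/np.linalg.norm(d)
def onz(n,u,v,z,c=None):
    o,d=ray(n,u,v,c);return o+d*(z-o[2])/d[2]
def tri(*rs):
    A=sum(np.eye(3)-np.outer(d,d) for o,d in rs);b=sum((np.eye(3)-np.outer(d,d))@o for o,d in rs)
    return np.linalg.solve(A,b)
E
python3 - <<'E'
from h import *
np.set_printoptions(precision=4,suppress=True)
t=cv2.imread('pics/top0.png');h=cv2.cvtColor(t,cv2.COLOR_BGR2HSV)
m=cv2.inRange(h,(100,120,60),(125,255,255));m[:,:285]=0;m[:185]=0;m[:,375:]=0
cs=np.vstack([c for c in cv2.findContours(m,0,2)[0] if cv2.contourArea(c)>50]);r=cv2.minAreaRect(cs);print(r)
b=cv2.boxPoints(r);P=np.array([onz('top',*p,0.02) for p in b]);print(P)
for i in range(4):
    d=P[i]-P[i-1];print(np.linalg.norm(d),np.degrees(np.arctan2(d[1],d[0])))
print('rod ends',onz('top',331.2,232.5,.274),onz('top',358.7,226.7,.274))
print('rod tri',tri(ray('top',345.2,229.7),ray('scene',218.2,206)))
print('post tri',tri(ray('top',338.8,190),ray('scene',239.6,220.8)))
w=cv2.inRange(h,(0,0,170),(179,60,255));w[:,:190]=0;w[:,245:]=0;w[:190]=0;w[245:]=0
c=max(cv2.findContours(w,0,2)[0],key=cv2.contourArea);(u,v),rad=cv2.minEnclosingCircle(c);print(u,v,rad,cv2.contourArea(c),onz('top',u,v,.012),onz('top',u+rad,v,.012))
E
```

```text
((329.5, 232.5000457763672), (81.73450469970703, 55.54065704345703), 75.96376037597656)
[[ 0.6202 -0.0591  0.02  ]
 [ 0.6592 -0.2251  0.02  ]
 [ 0.4164 -0.2793  0.02  ]
 [ 0.3782 -0.115   0.02  ]]
0.2483258847577185 13.005862304982307
0.17050087315583642 -76.77004449824953
0.2487805903661006 -167.4064342382002
0.16870951786971217 103.08009834353273
rod ends [ 0.5129 -0.1456  0.274 ] [ 0.5266 -0.2158  0.274 ]
rod tri [ 0.5187 -0.1836  0.2702]
post tri [ 0.6213 -0.1664  0.2755]
216.6298065185547 219.13461303710938 22.530662536621094 1522.0 [0.5641 0.1749 0.012 ] [0.5631 0.1058 0.012 ]
```

```bash
python3 -m handwheel '[1,-45,0,0,0,0,0, 1,-45,0,0,0,0,0, 1,-45,0,0,0,0,0, 1,-40,0,0,0,0,0, 1,0,-27,-37,0,0,0, 1,0,-27,-37,0,0,0, 1,0,-27,-37,0,0,0, 1,0,-27,-37,0,0,0, 1,0,-27,-37,0,0,0, 1,0,-27,-37,0,0,0]' 30
python3 -m handwheel '[1,0,-27,-37,0,0,0, 1,0,-27,-37,0,0,0, 1,0,-27,-37,0,0,0, 1,0,-27,-37,0,0,0, 1,0,-27,-37,0,0,0, 1,0,-24,-34,0,0,0, 1,0,0,0,0.077,0,0, 1,0,0,0,0,0,0, 1,0,0,0,0,0,0]'
python3 - <<'E'
from h import *
cv2.imwrite('pics/w1.png',cv2.resize(grab_frame('wrist'),None,fx=1.4,fy=1.4)); s=sense();print(s['tcp_pos'],s['tool_rot'])
E
```

```text
clock: 1.15
tcp_pos: [0.3586, -0.3975, 0.5796]
tool_rot: [[-0.0, 0.299, -0.954], [0.0, -0.954, -0.299], [-1.0, -0.0, 0.0]]
ft_force: [-0.1, 0.1, 0.0]
width: 0.0938
clock: 2.05
tcp_pos: [0.5188, -0.1827, 0.5795]
tool_rot: [[-0.001, 0.225, -0.974], [-0.001, -0.974, -0.225], [-1.0, 0.0, 0.001]]
ft_force: [1.1, -0.2, -0.6]
width: 0.0944
[ 0.51870936 -0.18303983  0.57956987] [[-5.95039083e-04  2.24334355e-01 -9.74512054e-01]
 [-5.58560090e-04 -9.74512149e-01 -2.24334035e-01]
 [-9.99999667e-01  4.10836022e-04  7.05177033e-04]]
```

View pics/w1.png

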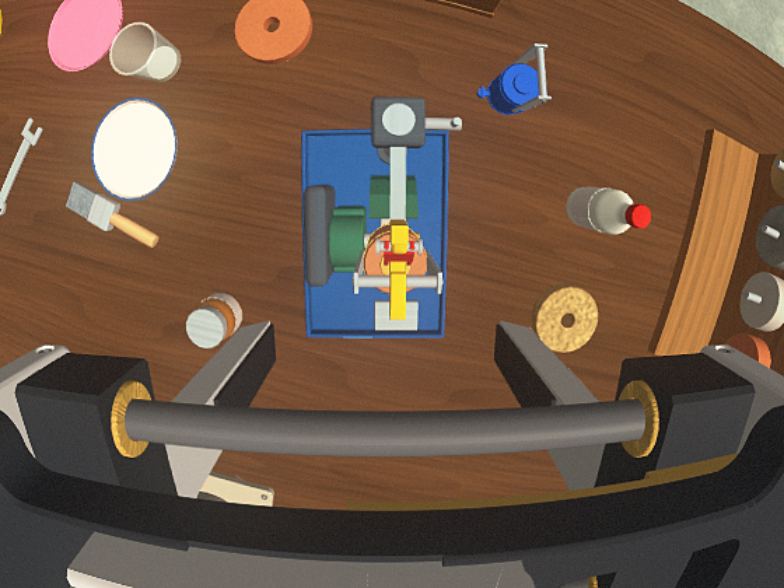

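Rod in the wrist view spans (355,283) to (441,283) in this 1.4x picture, level. The hook runs along column 399 and the post cap is at (398,119). I'll convert these to positions.

Run:
```python
from h import *
np.set_printoptions(precision=4,suppress=True)
c=camera_model('wrist');s=sense();R=np.array(s['tool_rot']);p=np.array(s['tcp_pos'])
for n,u,v,z in(('L',355,283,.274),('R',441,283,.274),('hook nose',399,318,.288),('postcap',398,119,.29),('traycentre',135,149,.012)):
    q=onz('wrist',u/1.4,v/1.4,z,c);print(n,q,'tool',R.T@(q-p))
```

```text
L [ 0.5158 -0.1645  0.274 ] tool [ 0.3056 -0.0189 -0.0015]
R [ 0.5282 -0.2185  0.274 ] tool [ 0.3056  0.0366 -0.0015]
hook nose [ 0.5034 -0.1961  0.288 ] tool [0.2916 0.0091 0.0177]
postcap [ 0.621  -0.1678  0.29  ] tool [ 0.2895  0.008  -0.1033]
traycentre [0.5657 0.1642 0.012 ] tool [ 0.5673 -0.3281 -0.1241]
```

```bash
python3 -m handwheel '[1,20,9,-1.5,0,0,0, 1,30,0,0,0,0,0, 1,30,0,0,0,0,0, 1,0,0,0,0,0,0, 1,0,0,0,0,0,0]'
python3 - <<'E'
from h import *
cv2.imwrite('pics/w2.png',cv2.resize(grab_frame('wrist')[150:330,150:420],None,fx=2.8,fy=2.8)); s=sense();print(s['tcp_pos'],s['ft_force'])
E
```

```text
clock: 2.6
tcp_pos: [0.5225, -0.1914, 0.5003]
tool_rot: [[-0.0, 0.224, -0.975], [-0.0, -0.975, -0.224], [-1.0, 0.0, 0.0]]
ft_force: [-0.5, 0.2, 1.4]
width: 0.0936
[ 0.52288754 -0.19120895  0.50111532] [0.28227104 0.45164313 1.04657672]
```

View pics/w2.png

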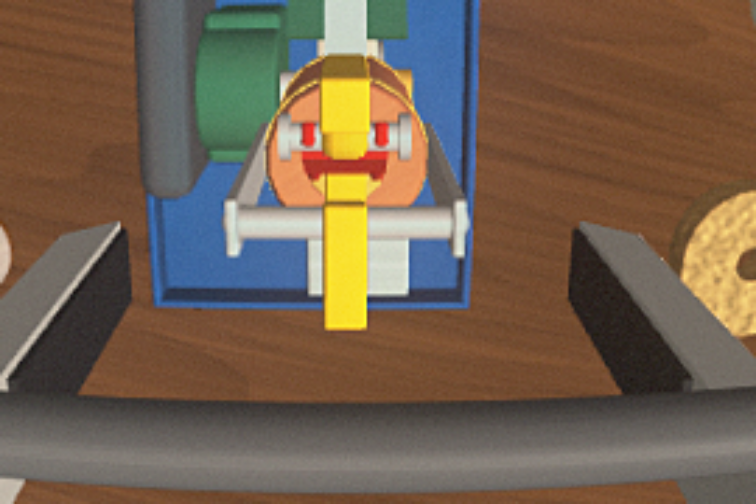

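Strap tops are at (232,222) and (461,222) in the crop, between the finger pads at (128,…) and (572,…), so the can is nearly centred.

Run:
```python
from h import *
np.set_printoptions(precision=4,suppress=True)
c=camera_model('wrist');s=sense();R=np.array(s['tool_rot']);p=np.array(s['tcp_pos'])
for n,u,v,z in(('L',224,222,.276),('R',468,222,.276)):
    q=onz('wrist',150+u/2.8,150+v/2.8,z,c);print(n,q,'tool',R.T@(q-p))
```

```text
L [ 0.518  -0.1623  0.276 ] tool [ 0.2251 -0.0296 -0.0013]
R [ 0.5309 -0.2186  0.276 ] tool [ 0.2252  0.0282 -0.0013]
```

```bash
python3 -m handwheel '[1,20,-0.7,-1.3,0,0,0, 1,20,0,0,0,0,0, 1,9,0,0,0,0,0, 1,0,0,0,0,0,0, 1,0,0,0,0,0,0]' 30
python3 -m handwheel '[-0.1,0,0,0,0,0,0, -0.1,0,0,0,0,0,0, -1,0,0,0,0,0,0, -1,0,0,0,0,0,0, -1,0,0,0,0,0,0, -1,0,0,0,0,0,0]' 30
```

```text
clock: 3.15
tcp_pos: [0.5243, -0.1897, 0.452]
tool_rot: [[0.002, 0.225, -0.974], [-0.001, -0.974, -0.225], [-1.0, 0.001, -0.002]]
ft_force: [-0.1, 0.1, 0.1]
width: 0.0942
clock: 3.75
tcp_pos: [0.5239, -0.1894, 0.4508]
tool_rot: [[0.0, 0.225, -0.974], [0.0, -0.974, -0.225], [-1.0, -0.0, -0.0]]
ft_force: [-0.5, -0.3, 0.5]
width: 0.0566
```

```bash
python3 -m handwheel '[-1,-0.7,0,0,0,0,0, -1,0,0,0,0,0,0, -1,0,0,0,0,0,0]'; python3 -m handwheel '[-1,-0.7,0,0,0,0,0, -1,0,0,0,0,0,0, -1,0,0,0,0,0,0]'; python3 -m handwheel '[-1,-0.7,0,0,0,0,0, -1,0,0,0,0,0,0, -1,0,0,0,0,0,0]'
```

```text
clock: 4.05
tcp_pos: [0.5237, -0.1894, 0.451]
tool_rot: [[-0.001, 0.225, -0.974], [0.0, -0.974, -0.225], [-1.0, -0.001, 0.001]]
ft_force: [0.9, -0.1, -3.2]
width: 0.0566
clock: 4.35
tcp_pos: [0.5238, -0.1895, 0.4519]
tool_rot: [[-0.0, 0.225, -0.974], [0.0, -0.974, -0.225], [-1.0, -0.0, 0.0]]
ft_force: [0.4, 0.7, -3.9]
width: 0.0565
clock: 4.65
tcp_pos: [0.5238, -0.1895, 0.4528]
tool_rot: [[0.0, 0.225, -0.974], [0.0, -0.974, -0.225], [-1.0, 0.0, -0.0]]
ft_force: [-0.3, 1.0, -3.7]
width: 0.0565
```

```bash
for i in 1; do python3 -m handwheel '[-1,0,0,-1,0,0,0, -1,0,0,-1,0,0,0, -1,0,0,0,0,0,0]'; done; python3 -m handwheel '[-1,0,0,-1,0,0,0, -1,0,0,-1,0,0,0, -1,0,0,0,0,0,0]';  python3 -m handwheel '[-1,0,0,-1,0,0,0, -1,0,0,0,0,0,0]'
```

```text
clock: 4.95
tcp_pos: [0.526, -0.1889, 0.4528]
tool_rot: [[0.0, 0.225, -0.974], [0.0, -0.974, -0.225], [-1.0, -0.0, -0.0]]
ft_force: [-0.4, 0.1, -3.1]
width: 0.0564
clock: 5.25
tcp_pos: [0.5279, -0.1885, 0.4528]
tool_rot: [[0.0, 0.225, -0.974], [0.0, -0.974, -0.225], [-1.0, -0.0, -0.0]]
ft_force: [-0.3, 0.3, -3.2]
width: 0.0564
clock: 5.45
tcp_pos: [0.5288, -0.1883, 0.4528]
tool_rot: [[0.0, 0.225, -0.974], [0.0, -0.974, -0.225], [-1.0, -0.0, -0.0]]
ft_force: [0.4, -0.4, -4.1]
width: 0.0563
```

```bash
for k in 1; do python3 -m handwheel '[-1,0,0,-1,0,0,0, -1,0,0,0,0,0,0]'; python3 -m handwheel '[-1,0,0,-1,0,0,0, -1,0,0,0,0,0,0]'; python3 -m handwheel '[-1,0,0,-1,0,0,0, -1,0,0,0,0,0,0]'; done | grep -E 'pos|ft'
```

```text
tcp_pos: [0.5298, -0.1881, 0.4528]
ft_force: [-0.3, -0.2, -3.4]
tcp_pos: [0.5307, -0.1879, 0.4528]
ft_force: [0.2, 0.0, -2.9]
tcp_pos: [0.5312, -0.1878, 0.4526]
ft_force: [-2.8, -1.0, -2.9]
```

```bash
(python3 -m handwheel '[-1,0,0,-1,0,0,0, -1,0,0,0,0,0,0]'; python3 -m handwheel '[-1,0,0,-1,0,0,0, -1,0,0,0,0,0,0]') | grep -E 'pos|ft'
```

```text
tcp_pos: [0.5322, -0.1877, 0.4524]
ft_force: [-3.6, -0.7, -4.3]
tcp_pos: [0.5333, -0.1874, 0.4525]
ft_force: [-3.7, -0.6, -4.2]
```

```bash
(python3 -m handwheel '[-1,0,0,-1,0,0,0, -1,0,0,0,0,0,0]'; python3 -m handwheel '[-1,0,0,-1,0,0,0, -1,0,0,0,0,0,0]') | grep -E 'pos|ft|rot'
```

```text
tcp_pos: [0.5343, -0.1871, 0.4525]
tool_rot: [[-0.001, 0.225, -0.974], [0.0, -0.974, -0.225], [-1.0, -0.0, 0.001]]
ft_force: [-4.1, -1.3, -3.7]
tcp_pos: [0.5352, -0.1869, 0.4525]
tool_rot: [[-0.002, 0.225, -0.974], [0.0, -0.974, -0.225], [-1.0, -0.0, 0.002]]
ft_force: [-5.5, -0.4, -4.3]
```

```bash
(python3 -m handwheel '[-1,0,0,-0.5,0,0,0, -1,0,0,0,0,0,0, -1,0,0,0,0,0,0]'; python3 -m handwheel '[-1,0,0,-0.5,0,0,0, -1,0,0,0,0,0,0, -1,0,0,0,0,0,0]') | grep -E 'pos|ft'
```

```text
tcp_pos: [0.5355, -0.1869, 0.4524]
ft_force: [-6.0, -0.4, -4.5]
tcp_pos: [0.5359, -0.1868, 0.4524]
ft_force: [-5.9, -0.9, -4.4]
```

```bash
(python3 -m handwheel '[-1,0,0,-0.5,0,0,0, -1,0,0,0,0,0,0, -1,0,0,0,0,0,0]') | grep -E 'pos|ft'
```

```text
tcp_pos: [0.5363, -0.1867, 0.4523]
ft_force: [-5.5, -1.0, -4.8]
```

```bash
(python3 -m handwheel '[-1,0,0,-0.5,0,0,0, -1,0,0,0,0,0,0, -1,0,0,0,0,0,0]') | grep -E 'pos|ft'
```

```text
tcp_pos: [0.5366, -0.1866, 0.4522]
ft_force: [-6.0, -1.3, -4.5]
```

```bash
(python3 -m handwheel '[-1,0,0,-0.5,0,0,0, -1,0,0,0,0,0,0, -1,0,0,0,0,0,0]') | grep -E 'pos|ft|rot'; python3 -c "
from h import *
cv2.imwrite('pics/w3.png',cv2.resize(grab_frame('wrist')[130:310,140:410],None,fx=2.8,fy=2.8))"
```

```text
tcp_pos: [0.537, -0.1866, 0.4521]
tool_rot: [[-0.004, 0.224, -0.974], [-0.0, -0.975, -0.224], [-1.0, -0.001, 0.003]]
ft_force: [-6.4, -1.4, -5.5]
```

View pics/w3.png

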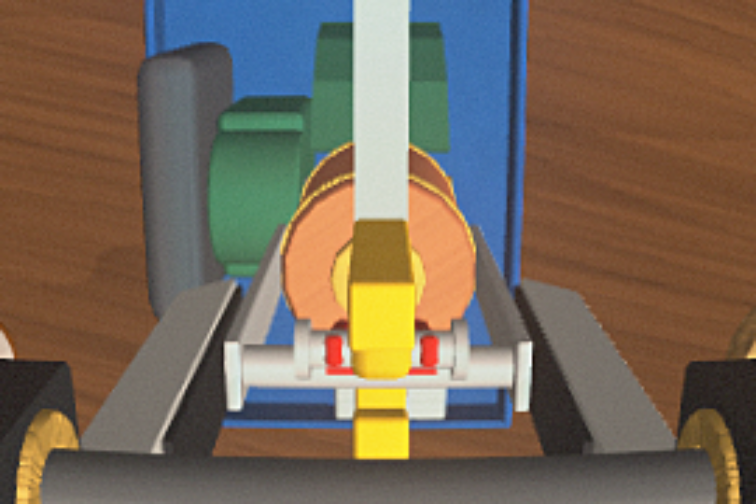

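The rod now lies behind the lip: its lower edge is at row 388 and the lip's rear edge at row 410, with the hook floor visible between. I'll ease back slightly and lift in small steps, watching the force.

```bash
(python3 -m handwheel '[-1,0,0,0.4,0,0,0, -1,-1,0,0,0,0,0, -1,0,0,0,0,0,0]'; python3 -m handwheel '[-1,-1,0,0,0,0,0, -1,0,0,0,0,0,0]') | grep -E 'pos|ft'
```

```text
tcp_pos: [0.5367, -0.1866, 0.4533]
ft_force: [-5.6, -1.6, -4.4]
tcp_pos: [0.5368, -0.1866, 0.4544]
ft_force: [-5.7, -1.4, -4.1]
```

```bash
(python3 -m handwheel '[-1,-1,0,0,0,0,0, -1,0,0,0,0,0,0]';python3 -m handwheel '[-1,-1,0,0,0,0,0, -1,0,0,0,0,0,0]') | grep -E 'pos|ft'
```

```text
tcp_pos: [0.5368, -0.1865, 0.4554]
ft_force: [-6.5, -1.7, -4.9]
tcp_pos: [0.5368, -0.1865, 0.4564]
ft_force: [-5.3, -2.1, -4.1]
```

```bash
(python3 -m handwheel '[-1,-1.5,0,0,0,0,0, -1,0,0,0,0,0,0]';python3 -m handwheel '[-1,-1.5,0,0,0,0,0, -1,0,0,0,0,0,0]';) | grep -E 'pos|ft'
```

```text
tcp_pos: [0.5369, -0.1865, 0.458]
ft_force: [-5.6, -0.6, -4.8]
tcp_pos: [0.5369, -0.1865, 0.4596]
ft_force: [-5.1, -1.3, -3.9]
```

```bash
(python3 -m handwheel '[-1,-1.5,0,0,0,0,0, -1,0,0,0,0,0,0]';python3 -m handwheel '[-1,-1.5,0,0,0,0,0, -1,0,0,0,0,0,0]';) | grep -E 'pos|ft'
```

```text
tcp_pos: [0.537, -0.1864, 0.4611]
ft_force: [-4.8, -0.5, -3.8]
tcp_pos: [0.5371, -0.1864, 0.4627]
ft_force: [-4.5, -1.1, -3.6]
```

```bash
(python3 -m handwheel '[-1,-1.5,0,0,0,0,0, -1,-1.5,0,0,0,0,0, -1,0,0,0,0,0,0]';) | grep -E 'pos|ft'
```

```text
tcp_pos: [0.5376, -0.1863, 0.466]
ft_force: [-4.6, -0.4, -2.8]
```

```bash
(python3 -m handwheel '[-1,-1.5,0,0,0,0,0, -1,-1.5,0,0,0,0,0, -1,0,0,0,0,0,0]';) | grep -E 'pos|ft'
```

```text
tcp_pos: [0.5384, -0.186, 0.4695]
ft_force: [-0.3, 0.4, -2.9]
```

```bash
(python3 -m handwheel '[-1,-1.5,0,0,0,0,0, -1,-1.5,0,0,0,0,0, -1,0,0,0,0,0,0]';) | grep -E 'pos|ft'
```

```text
tcp_pos: [0.5381, -0.1861, 0.4723]
ft_force: [0.3, -0.4, -3.6]
```

```bash
(python3 -m handwheel '[-1,-1.5,0,1,0,0,0, -1,-1.5,0,1,0,0,0, -1,-1.5,0,1,0,0,0, -1,-1.5,0,1,0,0,0, -1,0,0,0,0,0,0]';) | grep -E 'pos|ft'; python3 -m handwheel '[-1,0,0,3,0,0,0, -1,0,0,3,0,0,0, -1,0,0,3,0,0,0, -1,0,0,3,0,0,0, -1,0,0,0,0,0,0]' | grep -E 'pos|ft'
```

```text
tcp_pos: [0.5336, -0.1873, 0.4781]
ft_force: [0.8, -0.2, -3.4]
tcp_pos: [0.5215, -0.1902, 0.4778]
ft_force: [-0.3, 0.1, -3.7]
```

```bash
python3 -m handwheel '[-1,0,0,5,0,0,0, -1,0,0,8,0,0,0, -1,0,0,10,0,0,0, -1,0,0,13,0,0,0, -1,0,0,15,0,0,0, -1,0,0,15,0,0,0, -1,0,0,15,0,0,0, -1,0,0,10,0,0,0, -1,0,0,5,0,0,0, -1,0,0,0,0,0,0]'  | grep -E 'pos|ft|wid'
python3 - <<'E'
from h import *
np.set_printoptions(precision=4,suppress=True)
w=grab_frame('top');s=sense()
h=cv2.cvtColor(w,cv2.COLOR_BGR2HSV)
m=cv2.inRange(h,(0,0,170),(179,60,255));m[:,:190]=0;m[:,245:]=0;m[:190]=0;m[245:]=0
c=max(cv2.findContours(m,0,2)[0],key=cv2.contourArea)
(e,ax,an)=cv2.fitEllipse(cv2.convexHull(c));print(e,ax,onz('top',*e,.012),cv2.minEnclosingCircle(c))
w0=cv2.imread('pics/w1.png');h=cv2.cvtColor(w0,cv2.COLOR_BGR2HSV)
m=cv2.inRange(h,(0,0,200),(179,40,255));m[:,200:]=0;m[210:]=0;m[:95]=0
c=max(cv2.findContours(m,0,2)[0],key=cv2.contourArea);print('wrist px/1.4',cv2.fitEllipse(c))
a=cv2.resize(w[180:300,180:380],None,fx=4,fy=4);cv2.imwrite('pics/t2.png',a)
E
```

```text
tcp_pos: [0.4279, -0.2118, 0.478]
ft_force: [-0.3, -0.5, -2.9]
width: 0.0564
(216.69529724121094, 219.07638549804688) (44.33101272583008, 44.491668701171875) [0.5643 0.1747 0.012 ] ((216.71661376953125, 219.0684051513672), 22.379276275634766)
wrist px/1.4 ((133.5173797607422, 149.1006622314453), (79.93698120117188, 94.65709686279297), 16.012630462646484)
```

View pics/t2.png

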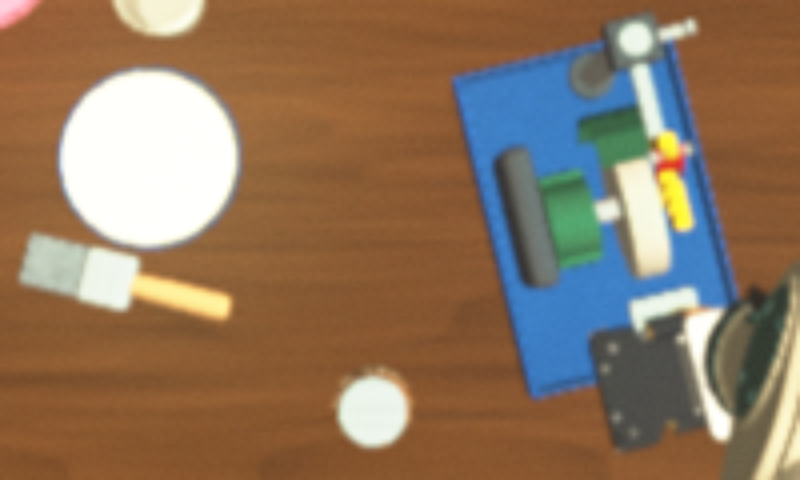

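The hook is empty, and the can is in the gripper clear of it. The tray is at crop (150,158), with the brush and jar undisturbed.

```bash
python3 -m handwheel '[-1,-12,0,0,0,0,0, -1,-20,0,0,0,0,0, -1,-20,0,0,0,0,0, -1,-20,0,0,0,0,0, -1,-8,0,0,0,0,0, -1,0,-10,-6,0,0,0, -1,0,-20,-13,0,0,0, -1,0,-28,-18,0,0,0, -1,0,-28,-18,0,0,0, -1,0,-28,-18,0,0,0]'  | grep -E 'pos|ft|wid'
python3 -m handwheel '[-1,0,-28,-18,0,0,0, -1,0,-28,-18,0,0,0, -1,0,-28,-18,0,0,0, -1,0,-28,-18,0,0,0, -1,0,-28,-18,0,0,0, -1,0,-28,-18,0,0,0, -1,0,-28,-18,0,0,0, -1,0,-22,-14,0,0,0, -1,0,-14,-7,0,0,0, -1,0,0,0,0,0,0]'
python3 - <<'E'
from h import *
w=grab_frame('wrist');t=grab_frame('scene')
a=cv2.resize(w,(448,336));b=cv2.resize(t[140:300,250:410],(336,336))
cv2.imwrite('pics/m4.png',np.hstack([a,b]))
E
```

```text
tcp_pos: [0.4743, -0.0816, 0.5565]
ft_force: [-0.2, -1.0, -3.6]
width: 0.0565
clock: 15.05
tcp_pos: [0.5646, 0.1782, 0.5564]
tool_rot: [[-0.002, 0.229, -0.973], [0.001, -0.973, -0.229], [-1.0, -0.002, 0.002]]
ft_force: [-0.4, -0.1, -4.5]
width: 0.0562
```

View pics/m4.png

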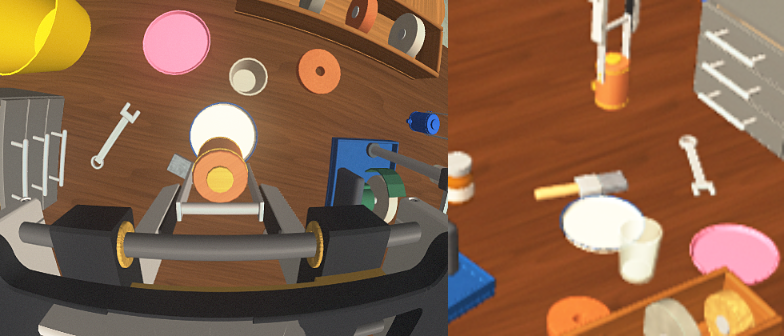

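Run:
```python
from h import *
np.set_printoptions(precision=4,suppress=True)
w=grab_frame('wrist');c=camera_model('wrist');s=sense();R=np.array(s['tool_rot']);p=np.array(s['tcp_pos'])
print(p)
h=cv2.cvtColor(w,cv2.COLOR_BGR2HSV);m=cv2.inRange(h,(0,0,190),(179,40,255));m[:,:225]=0;m[:,330:]=0;m[:120]=0;m[210:]=0
k=max(cv2.findContours(m,0,2)[0],key=cv2.contourArea);hl=cv2.convexHull(k)[:,0]
hl=hl[hl[:,1]<172]
P=np.array([onz('wrist',*q,.014,c)[:2] for q in hl]);A=np.c_[2*P,np.ones(len(P))];x=np.linalg.lstsq(A,(P**2).sum(1),rcond=None)[0]
print('tray',x[:2],np.sqrt(x[2]+x[:2]@x[:2]),len(P))
zr=p[2]-.177
for n,u,v,z in(('rodL',177,208,zr),('rodR',264,208,zr),('lid',220,178,zr-.062),('knob',220,180,zr-.056)):
    q=onz('wrist',u/.8,v/.8,z,c);print(n,q,R.T@(q-p))
```

```text
[0.5648 0.1737 0.5573]
tray [0.5643 0.1737] 0.06510905248376729 17
rodL [0.5579 0.2005 0.3803] [ 0.177  -0.028   0.0005]
rodR [0.5706 0.1448 0.3803] [0.1771 0.0291 0.0006]
lid [0.5666 0.1733 0.3183] [ 0.239   0.0003 -0.002 ]
knob [0.5666 0.1733 0.3243] [ 0.233   0.0003 -0.0019]
```

```bash
python3 -m handwheel '[-1,10,0,0,0,0,0, -1,25,0,0,0,0,0, -1,30,0,0,0,0,0, -1,30,0,0,0,0,0, -1,30,0,0,0,0,0, -1,30,0,0,0,0,0, -1,30,0,0,0,0,0, -1,20,0,0,0,0,0, -1,10,0,0,0,0,0, -1,5,0,0,0,0,0]'  | grep -E 'pos|ft|wid'
python3 -m handwheel '[-1,5,0,0,0,0,0, -1,5,0,0,0,0,0, -1,3,0,0,0,0,0, -1,2,0,0,0,0,0, -1,0,0,0,0,0,0, -1,0,0,0,0,0,0]'  | grep -E 'pos|ft|wid'
```

```text
tcp_pos: [0.5649, 0.1741, 0.3369]
ft_force: [-0.4, -1.1, -3.9]
width: 0.056
tcp_pos: [0.5651, 0.1752, 0.323]
ft_force: [1.0, -0.3, -4.0]
width: 0.0567
```

```bash
python3 -m handwheel '[-1,2,0,0,0,0,0, -1,2,0,0,0,0,0, -1,0,0,0,0,0,0]'  | grep -E 'pos|ft'; python3 -m handwheel '[-1,1,0,0,0,0,0, -1,1,0,0,0,0,0, -1,0,0,0,0,0,0]'  | grep -E 'pos|ft'
```

```text
tcp_pos: [0.5649, 0.175, 0.3185]
ft_force: [0.3, 0.3, -2.9]
tcp_pos: [0.565, 0.1751, 0.3166]
ft_force: [-0.1, 0.0, -4.2]
```

```bash
python3 -m handwheel '[-1,1,0,0,0,0,0, -1,0,0,0,0,0,0]'  | grep -E 'pos|ft'; python3 -m handwheel '[-1,1,0,0,0,0,0, -1,0,0,0,0,0,0]'  | grep -E 'pos|ft'
```

```text
tcp_pos: [0.565, 0.1751, 0.3157]
ft_force: [-0.0, -0.2, -4.0]
tcp_pos: [0.5652, 0.1752, 0.3151]
ft_force: [-1.0, 0.3, -1.3]
```

Force has fallen from -4 to -1.3 N, so the can is touching. One more small step, then release.

```bash
python3 -m handwheel '[-1,1,0,0,0,0,0, -1,0,0,0,0,0,0]'  | grep -E 'pos|ft'; python3 -m handwheel '[-1,0.7,0,0,0,0,0, -1,0,0,0,0,0,0]'  | grep -E 'pos|ft|rot'
```

```text
tcp_pos: [0.5655, 0.1753, 0.315]
ft_force: [-2.0, 0.4, 4.9]
tcp_pos: [0.5657, 0.1754, 0.3151]
tool_rot: [[0.003, 0.225, -0.974], [0.001, -0.974, -0.225], [-1.0, 0.0, -0.003]]
ft_force: [-1.9, -0.3, 9.5]
```

```bash
python3 -m handwheel '[-1,-1,0,0,0,0,0, -1,0,0,0,0,0,0, 0.3,0,0,0,0,0,0, 0.5,0,0,0,0,0,0, 0.8,0,0,0,0,0,0, 1,0,0,0,0,0,0, 1,0,0,0,0,0,0, 1,0,0,0,0,0,0]'
python3 - <<'E'
from h import *
w=grab_frame('wrist');t=grab_frame('scene')
cv2.imwrite('pics/m5.png',np.hstack([cv2.resize(w,(448,336)),cv2.resize(t[180:300,270:390],(336,336))]))
E
```

```text
clock: 19.0
tcp_pos: [0.565, 0.1751, 0.314]
tool_rot: [[-0.0, 0.225, -0.974], [-0.0, -0.974, -0.225], [-1.0, -0.0, 0.0]]
ft_force: [-1.1, 0.4, 1.0]
width: 0.0935
```

View pics/m5.png

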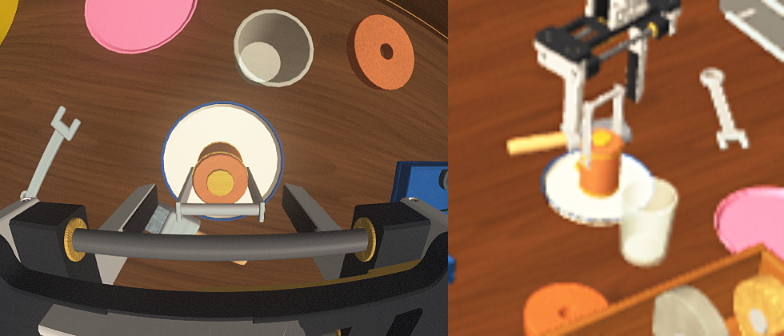

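The can stands upright in the white tray, with the fingers clear on both sides of the straps (rod at (178–264,211), fingers at x ≈150 and 290). I'll retreat straight up and check.

```bash
python3 -m handwheel '[1,-10,0,0,0,0,0, 1,-20,0,0,0,0,0, 1,-40,0,0,0,0,0, 1,-45,0,0,0,0,0, 1,-45,0,0,0,0,0, 1,-45,0,0,0,0,0, 1,0,0,0,0,0,0, 1,0,0,0,0,0,0]'
python3 - <<'E'
from h import *
np.set_printoptions(precision=4,suppress=True)
w=grab_frame('wrist');c=camera_model('wrist');t=grab_frame('scene')
cv2.imwrite('pics/m6.png',np.hstack([cv2.resize(w,(448,336)),cv2.resize(t[180:300,270:390],(336,336))]))
h=cv2.cvtColor(w,cv2.COLOR_BGR2HSV);m=cv2.inRange(h,(5,90,120),(18,220,255));m[:100]=0;m[260:]=0;m[:,:230]=0;m[:,330:]=0
k=max(cv2.findContours(m,0,2)[0],key=cv2.contourArea);x,y,ww,hh=cv2.boundingRect(k);print(x,y,ww,hh)
print('lid approx',onz('wrist',x+ww/2,y+hh-ww/2,.076,c))
E
```

```text
clock: 19.9
tcp_pos: [0.5648, 0.1752, 0.5208]
tool_rot: [[0.003, 0.225, -0.974], [0.001, -0.974, -0.225], [-1.0, -0.0, -0.003]]
ft_force: [-0.6, -0.5, 0.0]
width: 0.0939
230 100 100 150
lid approx [0.5403 0.1617 0.076 ]
```

View pics/m6.png

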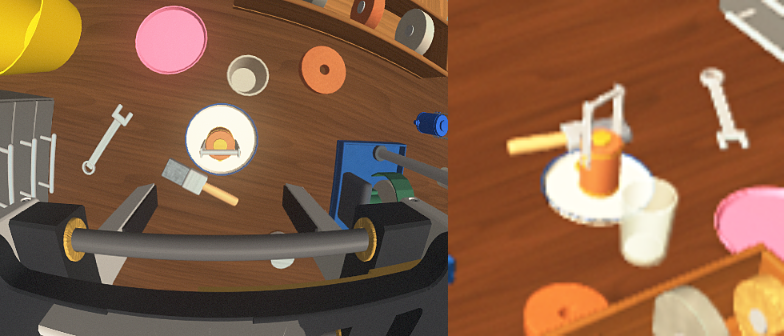

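The can stands free and upright in the middle of the tray, with its lid knob at (220,146) of the left half. The colour mask in that check picked up the table, so I'll use the knob pixel by hand and hand in.

Run:
```python
from h import *
print(onz('wrist',220/.8,146/.8,.08),sense()['ft_force'])
job.finish_job()
```

```text
[0.56174093 0.17333742 0.08      ] [ 0.31889226 -0.79573043 -0.46296705]
the job is handed in; nothing more can be done
```

The copper can is off its hook and standing upright in the white enamel tray, released. I handed the job in at about 20 s of the 45 s allowed; `finish_job()` reports no verdict.

- **Unhooking:** I gripped both straps at 30 N and raised the rod about 2 mm to take the weight, about 3.8 N. Then I pushed the rod back by feel. It met the keeper at about 7.5 mm, and I stopped at about 13 mm with the force at 6.5 N. After easing back 0.4 mm I lifted it past the lip and drew it off over the nose. The force read at each step never passed about 7 N, against the 20 N limit.
- **Placing:** I set the can down in small steps. The last step pressed on the tray with about 13 N, and I eased that off before opening the gripper.
- **Last checks:**
  - The can's axis measures about (0.562, 0.173) against the tray centre (0.564, 0.174), so about 3 mm off where 34 mm is allowed.
  - The can looks upright in both views.
  - The gripper is open about 0.2 m above the can, with wrist force near zero.
  - The bystanders in view (tumbler, brush, spare stone, spanner) look unmoved; I did not measure them, and I did not recheck the grit, oil and cork wheel after the placing.
- **Disagreements:** My first top-view estimate put the rod 9 mm off in y because I mistook the lathe's spindle for its end; the wrist view corrected this. The automatic colour mask for the final can position also failed by picking up the table, so I used the lid knob picked by eye instead.

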